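# Hook a clawed display ledge into a slotted upright and lock it

## Robot

A 6-joint arm with a two-finger parallel gripper is mounted at the origin on a cart in front of the work surface, level with it; the furniture and walls round the work are solid. World frame = base frame: x ahead of the robot, y to its left, z up, the work surface at z = 0. Lengths are in mm, angles in rad, forces in N, time in s.
With the tool pointing down it reaches from about 400 to 825 mm from the base axis. Payload 7 kg.
Tool frame: the origin (TCP) lies midway between the tips of the shut fingers; the grasp point (between the pads) lies 19 mm behind it; z points along the fingers, y is the line along which they close (so a half turn about z gives the same grasp; the last joint's range is limited). The gripper opens to 85 mm and grips with 20 to 120 N. Pads are 22 mm wide; open, the fingers measure 114 mm over their backs; the gripper's body (76 mm by 85 mm) begins 54 mm behind the grasp point. The pads swing forward as they close: fully open they stand 13 mm farther back than shut.
Start: joints at [1.615, 0.359, 0.012, 0, -1.224, -0.288], TCP at [162.95, 655.013, 231.302] pointing down, gripper open.
Joint ranges: [-3.07, 3.07], [-1.43, 2.12], [-1.02, 1.25], [-3.03, 1.67], [-3.05, -0], [-3.03, 3.03]. Speed limits (rad/s): [2.39, 2.39, 3.01, 3.14, 3.14, 3.14].

## Interface

Orientations are given as a rotation vector (axis times angle).
In Python, from station import manip, planner, sensors, read_camera, get_calibration, search_frame gives the robot as it stands. Calls block until the motion is done:
- manip.goto(position, orientation): joint-space move of the TCP to a pose.
- manip.move_l(position, ori=None, v=150, max_force=None): straight line of the TCP; ori=None keeps the orientation; v is the mean speed in mm/s. With max_force (N) it stops when the force on the tool has changed by that much, and returns True; else False.
- manip.set_joints(angles): joint-space move.
- manip.grip(opening, grip_force=None): finger opening in mm; grip_force is the grip in N (None keeps the last); returns when the fingers have stopped.
- manip.dwell(seconds).
- planner.ik(position, orientation): joint angles nearest the present ones, or None.
- sensors.get_obs(): the state.
- read_camera(name): name is "scene" or "top" or "wrist"; returns the picture (480x640x3 uint8, blue, green, red); there is no depth.
- get_calibration(name): a dict with "intrinsics" (3x3 intrinsics, pixels), "R" (3x3) and "t" (3): a world point X has camera coordinates R X + t. Camera axes: x right, y down, z forward; pixel columns grow to the right and rows downward; lengths in mm; the calibration is good to about 2 mm. The wrist camera is an equidistant fisheye: a pixel r from the principal point sees the ray r / f radians off the axis. A picture is of the moment at which its call begins: read the wrist's pose just before it. get_calibration takes no time and is no camera call; for the wrist camera it gives the pose at the moment of the call.
A pose or a line that the arm cannot do raises manip.Unreachable and nothing moves.
- manip.hand_in(): hands the job in, once; it reports no verdict.
Trained networks look in the newest picture that a camera, given by its name, has taken for a name from the list of things; names that differ only in an ending like _2 or _b are one class to them, and where a whole thing is asked for, a point or a joint stands for the part that bears it (a point fixed in the world has none). Each returns a list of dicts, best first, with "p" (0 to 1); they miss things now and then, are a little off and sometimes report something else, mostly with a low value. They report only what shows in the picture. A call takes as long as a camera call. They do not tell look-alikes from the thing itself.
- search_frame(target, camera): "centre" ([row, column] as shares, 0 to 1, of the picture: columns of its width, rows of its height, amid what is visible of it).
The state is a dict: "t": time; "joint_pos": joint angles; "dq": joint speeds; "effort": joint torques, N m; "position": TCP position; "tool_rot": TCP orientation; "force": force on the tool from outside, world axes, zero at the start; "ft_torque": the same for the moment, N m; "finger_gap": finger opening in mm.
Only numpy, scipy, OpenCV 4.12 (cv2) and the standard library are available. Lean on these libraries where they do the work, as an engineer would, in place of code of your own. Each camera call takes 0.05 s, during which the arm holds its last target. There are 200 camera calls.

## Task

Mount the display ledge that has claws on the slotted upright: hook both claws into the slots, then press it straight down until it is fully home and both side catches have snapped over its ears, and let go. The slotted strip is clamped at a different height each time, so feel for the slots and the end stop gently and never push on the upright through the ledge with more than about 30 N. Leave the spare ledge without claws, the ribbon spool, the scissors and the marker where they are.

Things in the scene. Friction and masses are not known exactly. Their poses are not given: they have to be found in the camera images.
- ledge_grip (a point): Grip point of the loose grey clawed ledge (0.2 kg, standing upright): middle of its 12 mm thick rib, 40 mm above the underside, 60 mm in front of the back plate's rear face. x points to the claws, y left, z up. Rib: x -30 to +54, z -35 to +18 mm from here; take it from above across its thickness (y). Under it the ledge, 48 mm wide, 5 mm thick, x -58 to +36 mm.
- ledge: The same clawed ledge: origin on its underside below the rear face of its back plate, same axes. Back plate 6 mm thick, 18 mm wide, 84 mm high with the pad. On each side of it a round ear of 4 mm radius, centred 10 mm from the middle and 20 mm above the underside.
- ledge_claw (a point): Upper claw where it leaves the rear face, 74 mm above the underside; the lower one is 44 mm below. Claws are round 6 mm rod in the plane y = 0: 8.5 mm back (rod centre), then 16 mm down (centre line). A claw reaches 11.5 mm behind the face, from 3 mm above this point to 19 mm below it.
- ledge_pad (a point): Middle of the flat thumb pad on top of the clawed ledge, 84 mm above its underside and 16 mm in front of the rear face; same axes. Pad 30 mm in x (from the rear face forward), 26 mm in y, 6 mm thick. Press here with closed fingers: pressing farther from the upright can make the claws bind.
- post: Fixed upright: aluminium channel 82 mm wide, 42 mm deep, 224 mm high, on a foot plate 150 mm wide, 10 mm thick, reaching 15 mm out in front. Origin on the worktop below the middle of the front face of the steel slotted strip clamped in it; x into the upright, y left, z up. The strip is firm but its height is unknown within 12 mm up or down.
- post_home (a point): On the strip's front face, 85 mm above the worktop: where ledge's origin lies, same axes, when fully home, with the strip at middle height; really up to 12 mm higher or lower, as the strip is. At home each claw's rod rests on the lower end of its slot. The strip's top is 115 mm above home.
- post_slot (a point): On the strip's face, 84 mm above post_home: middle of the upper slot with the strip at middle height (true slot up to 12 mm higher or lower); the other slot 44 mm below. Slots 9 mm wide, 26 mm high, through 4 mm. Claws enter only with the ledge 16 to 20 mm above home (18 the middle); if they miss, they stop it 11.5 mm short of the face. 34 mm free space behind.
- post_catches (a point): On the strip's face midway between the two sprung side catches at middle strip height, 24 mm above post_home. Black housings stand 11 mm out, 20 to 33 mm either side. The lowered ledge rests on the catches about 10 mm above home; 8 to 14 N downward presses its ears past them, then they spring in over the ears and hold it down.
- catch_left (a joint): Sideways travel (m) of the sprung catch on the +y side of the strip (a steel pin of 4 mm radius): 0 sprung in with nothing there, about 0.003 at most while the ear passes it, about 0.0012 when it sits snapped over the ear of a ledge that is fully home.
- catch_right (a joint): The same for the catch on the -y side.
- spare_ledge_grip (a point): The same point on the spare ledge, a loose bystander of the same size and grey that has no claws and no ears, only two dark screw holes in its back plate. Leave it.
- ribbon_spool: Spool of red ribbon, 104 x 132 x 32 mm, lying loose; a bystander.
- scissors: Scissors with red handles, 87 x 199 x 9 mm, lying loose; a bystander.
- marker: Black and white marker, 135 mm long, 16 mm thick, lying loose; a bystander.
There are look-alikes about, which are no part of the job. Leave any yellow look-alike of the ledge alone.

How it is judged (in metres and radians):
On the way, in this order (a step that is already met when the one before it is completed fails the run):
1. both claws go through the slots: the ledge's back plate comes within 6 mm of the strip's face, in line with it (x of ledge_grip in the frame of post between -0.066 and -0.05 m and y of ledge_grip in the frame of post between -0.008 and 0.008 m and z of ledge_grip in the frame of post above 0.115 m), for 0.1 s.
2. the ledge is pressed down and both catches are snapped over its ears (value of joint catch_left between 0.0004 and 0.0025 m and value of joint catch_right between 0.0004 and 0.0025 m and x of ledge_grip in the frame of post between -0.065 and -0.055 m and y of ledge_grip in the frame of post between -0.006 and 0.006 m and z of ledge_grip in the frame of post between 0.108 and 0.142 m), for 0.2 s.
At the end, for the whole second after the job is handed in: The ledge hangs locked: grip point 55-65 mm before the strip, within 6 mm of the middle, 108-142 mm above the worktop, both catches over its ears (0.4-2.5 mm), within 0.1 rad of the upright's axes, at rest; bystanders within 30 mm of their starts (all of step 2 and angle between the z axis of ledge and the z axis of post, either way round below 0.1 rad and angle between the x axis of ledge and the x axis of post, either way round below 0.1 rad and linear speed of ledge below 0.02 m/s and distance of each of spare_ledge_grip, ribbon_spool, scissors, marker from where it was at the start of the episode below 0.03 m); the robot touches nothing.
It fails at once if the ledge is forced against the upright: all contact forces between them, catches included (about 35 N in all at rest when locked), sum to more than 85 N (contact force between ledge and post above 85 N).
It fails at once if the spare ledge is shifted more than 30 mm (distance of spare_ledge_grip from where it was at the start of the episode above 0.03 m).
It fails at once if the ribbon spool is shifted more than 30 mm (distance of ribbon_spool from where it was at the start of the episode above 0.03 m).
It fails at once if the pair of scissors is shifted more than 30 mm (distance of scissors from where it was at the start of the episode above 0.03 m).
It fails at once if the marker is shifted more than 30 mm (distance of marker from where it was at the start of the episode above 0.03 m).
It also fails if it takes over 67 s, if anything falls off the work surface, if the arm or the gripper's body presses on something with over 40 N, if the wrist force passes 120 N, or if a joint passes its speed limit or range.

## Working session

There is one attempt and no reset: what is moved stays moved. The work goes in short steps, each a Python script; the robot and the scene stay as the last script left them, time stands still between calls to the robot, and variables do not carry over. Pictures are saved under pics/ and viewed, on a budget of 10 in all, crops included, one or two more only if the job needs it, and the job is handed in when it is done.

```bash
mkdir -p pics; ls; python3 - <<'E'
from station import *
import cv2,numpy as np
for c in ["scene","top","wrist"]:
    im=read_camera(c); cv2.imwrite(f"pics/{c}0.png",im)
    k=get_calibration(c); print(c,np.round(k["intrinsics"],1).tolist(),np.round(k["R"],4).tolist(),np.round(k["t"],1).tolist())
    for n in ["ledge_grip","ledge","ledge_claw","ledge_pad","post","post_slot","post_catches","catch_left","spare_ledge_grip","ribbon_spool"]:
        r=search_frame(n,c); print(n,[(round(d["centre"][1]*640),round(d["centre"][0]*480),round(d["p"],2)) for d in r[:4]])
o=sensors.get_obs(); print(o)
E
```

```text
pics
scene [[484.4, 0.0, 327.5], [0.0, 484.4, 240.1], [0.0, 0.0, 1.0]] [[0.648, -0.7615, 0.0115], [-0.5727, -0.4972, -0.6517], [0.502, 0.4158, -0.7584]] [-259.7, 388.5, 898.0]
ledge_grip [(190, 242, 0.78), (262, 237, 0.74), (252, 195, 0.71)]
ledge [(190, 238, 0.92), (264, 236, 0.8), (252, 194, 0.66)]
ledge_claw [(252, 196, 0.95), (188, 237, 0.78), (261, 236, 0.72)]
ledge_pad [(189, 238, 0.86), (253, 197, 0.79), (265, 237, 0.71)]
post [(357, 217, 0.58)]
post_slot [(361, 217, 0.69)]
post_catches [(363, 219, 0.62)]
catch_left []
spare_ledge_grip [(436, 360, 0.65), (262, 236, 0.48)]
ribbon_spool [(475, 276, 0.79)]
top [[542.1, 0.0, 318.4], [0.0, 542.1, 240.9], [0.0, 0.0, 1.0]] [[0.0171, -0.9998, 0.0133], [-0.9927, -0.0185, -0.1194], [0.1197, -0.0112, -0.9928]] [76.8, 507.9, 1286.6]
ledge_grip [(248, 266, 0.98), (197, 311, 0.91)]
ledge [(249, 268, 0.87), (193, 310, 0.81), (197, 223, 0.63)]
ledge_claw [(249, 269, 0.93), (198, 224, 0.93), (191, 309, 0.82)]
ledge_pad [(192, 311, 0.95), (248, 270, 0.92), (198, 227, 0.88), (324, 198, 0.61)]
post [(326, 197, 0.67)]
post_slot [(321, 201, 0.8)]
p
[... 481 characters left out ...]
 []
ribbon_spool []
{'t': 1.65, 'joint_pos': array([ 1.61512682e+00,  3.58588765e-01,  1.19153837e-02, -1.19043337e-05,
       -1.22411324e+00, -2.88099003e-01]), 'dq': array([-1.70619139e-04, -2.07582218e-04,  6.65971841e-05,  1.74053117e-03,
       -3.38283578e-04,  1.19192223e-04]), 'effort': array([ 9.64956889e-04, -5.82977378e+01,  2.93645829e+01,  6.94187030e+00,
       -7.09174928e-04, -1.61668737e-06]), 'position': array([162.9280527 , 655.01967087, 231.31407491]), 'tool_rot': array([-3.11827771e+00,  3.81968683e-01,  1.98657309e-05]), 'force': array([-0.20720797, -0.32512857,  0.370836  ]), 'ft_torque': array([ 0.00585916,  0.09314117, -0.05601666]), 'finger_gap': 85.56433726902182}
```

```bash
python3 - <<'E'
import cv2,numpy as np
s=cv2.imread("pics/scene0.png");t=cv2.imread("pics/top0.png")
cv2.imwrite("pics/s1.png",cv2.resize(s,(800,600)))
a=cv2.resize(t[150:350,150:350],(600,600),interpolation=cv2.INTER_CUBIC)
cv2.imwrite("pics/t1.png",a)
E
```

```text
(no output)
```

View pics/s1.png

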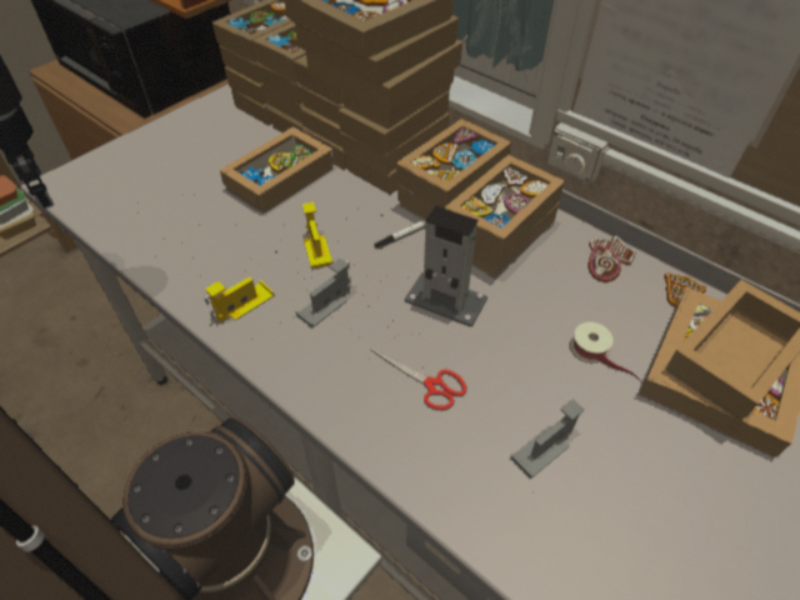

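View pics/t1.png

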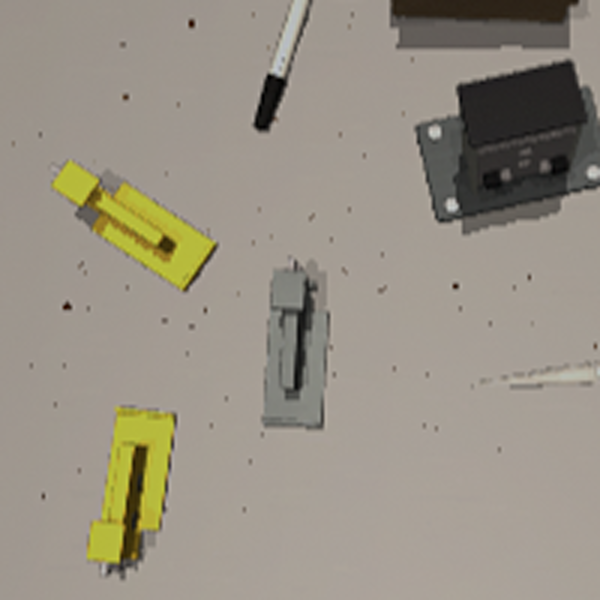

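The candidates in top-camera pixels are the grey ledge (247,265) with a claw tip visible at its far end, the grey spare (455,263), and the yellow look-alikes (197,225) and (193,311). The description fits (247,265), and I'll check it in a wrist close-up. First I need rough positions.

```bash
cat > h.py <<'E'
from station import *
import cv2,numpy as np
from scipy.spatial.transform import Rotation as Ro
def ray(k,cam,px):
    K=np.array(k["intrinsics"]);d=(np.array(px,float)-[K[0,2],K[1,2]])/K[0,0]
    if cam=="wrist":
        r=np.linalg.norm(d)+1e-12;v=np.r_[np.sin(r)*d/r,np.cos(r)]
    else: v=np.r_[d,1]
    R=np.array(k["R"]);return -R.T@np.array(k["t"]),R.T@v
def at_z(k,cam,px,z):
    c,v=ray(k,cam,px);return c+v*(z-c[2])/v[2]
def proj(k,cam,X):
    K=np.array(k["intrinsics"]);p=np.atleast_2d(X)@np.array(k["R"]).T+np.array(k["t"])
    q=p[:,:2]
    if cam=="wrist":
        n=np.linalg.norm(q,axis=1)+1e-12;th=np.arctan2(n,p[:,2]);q=q*(th/n)[:,None]
    else:q=q/p[:,2:]
    return q*K[0,0]+[K[0,2],K[1,2]]
E
python3 - <<'E'
from h import *
k=get_calibration("top")
def P(cx,cy,z): return np.round(at_z(k,"top",(150+cx/3,150+cy/3),z),1)
print("pad",[P(*p,84).tolist() for p in[(275,270),(308,270),(305,308),(272,308)]])
print("base",[P(*p,5).tolist() for p in[(262,427),(322,429),(328,312)]])
print("rib",[P(*p,58).tolist() for p in[(291,310),(290,392)]])
print("cap",[P(*p,224).tolist() for p in[(458,85),(572,62),(585,125),(468,150)]])
print("foot",[P(*p,10).tolist() for p in[(416,125),(440,222)]])
for nm,p in dict(spare=(455,263),spool=(436,164)).items(): print(nm,at_z(k,"top",p,30))
o=sensors.get_obs();w=get_calibration("wrist");T=Ro.from_rotvec(o["tool_rot"]).as_matrix()
c=-w["R"].T@w["t"];print("cam in tool",T.T@(c-o["position"]),"\n",T.T@w["R"].T)
E
```

```text
pad [[498.8, 264.8, 84.0], [499.3, 239.3, 84.0], [469.7, 240.6, 84.0], [469.2, 266.1, 84.0]]
base [[379.4, 281.3, 5.0], [378.6, 232.5, 5.0], [474.4, 230.5, 5.0]]
rib [[470.4, 254.5, 58.0], [405.9, 253.2, 58.0]]
cap [[614.6, 123.2, 224.0], [632.7, 43.7, 224.0], [587.9, 34.1, 224.0], [568.6, 115.3, 224.0]]
foot [[631.1, 161.8, 10.0], [550.1, 140.1, 10.0]]
spare [ 458.78926983 -246.28670278   30.        ]
spool [ 703.90230776 -202.27887204   30.        ]
cam in tool [  72.98738938   -1.0794467  -143.51205658] 
 [[-4.54440275e-04 -9.58812458e-01 -2.84039548e-01]
 [ 9.99998812e-01 -1.73511293e-05 -1.54134612e-03]
 [ 1.47293346e-03 -2.84039911e-01  9.58811326e-01]]
```

```bash
cat >> h.py <<'E'
YAW=0.233; PO=np.array([578.,75,0])
def Rz(a): return Ro.from_euler('z',a).as_matrix()
def postR(yaw=YAW): return Rz(yaw)
def toolR(yaw,pitch,sx=1):
    """tool z at `pitch` below horizontal in heading yaw; tool x 'up' for sx=1, 'down' for -1"""
    z=np.r_[np.cos(pitch),0,-np.sin(pitch)];x=sx*np.r_[np.sin(pitch),0,np.cos(pitch)]
    return Rz(yaw)@np.c_[x,np.cross(z,x),z]
def rv(R): return Ro.from_matrix(R).as_rotvec()
E
python3 - <<'E'
from h import *
q0=sensors.get_obs()["joint_pos"]
for sx in(1,-1):
  print("grasp",sx,np.round(planner.ik([439,253.5,21],rv(toolR(0,np.pi/2,sx))) if planner.ik([439,253.5,21],rv(toolR(0,np.pi/2,sx))) is not None else 0,2))
  for dx in(-60,-80):
    p=PO+postR()@[dx,0,130];q=planner.ik(p,rv(toolR(YAW,np.pi/2,sx)));print("ins",sx,dx,None if q is None else np.round(q,2))
  for pd in(20,30,40,50,60,75):
    R=toolR(YAW,np.radians(pd),sx)
    for d in (200,250,300):
      s=PO+postR()@[0,0,160]
      # camera looks at slot area, axis pointing ~8deg lower
      axis=R@np.r_[-.284,0,.959]; 
      el=np.arcsin(-axis[2])-np.radians(8); u=postR()@np.r_[np.cos(el),0,-np.sin(el)]
      cam=s-u*d; tcp=cam-R@np.r_[73,-1,-143.5]
      q=planner.ik(tcp,rv(R)); print(sx,pd,d,np.round(tcp),None if q is None else np.round(q,2))
E
```

```text
grasp 1 [ 0.91  0.33 -0.61  0.   -0.63  0.66]
ins 1 -60 [ 0.49  0.2  -0.46 -0.   -0.91  1.31]
ins 1 -80 [ 0.5   0.17 -0.5  -0.   -0.9   1.3 ]
1 20 200 [514.  59. 138.] None
1 20 250 [471.  49. 162.] None
1 20 300 [429.  39. 185.] [-0.84 -0.04 -0.99 -1.77 -1.   -2.22]
1 30 200 [511.  58. 150.] [-0.4   0.01 -0.81 -1.9  -0.57 -2.4 ]
1 30 250 [473.  49. 181.] [-0.25 -0.18 -0.8  -1.65 -0.42 -2.8 ]
1 30 300 [435.  40. 212.] None
1 40 200 [511.  58. 162.] None
1 40 250 [478.  50. 199.] None
1 40 300 [446.  43. 237.] None
1 50 200 [512.  58. 174.] None
1 50 250 [487.  52. 216.] None
1 50 300 [461.  46. 259.] None
1 60 200 [515.  59. 185.] None
1 60 250 [498.  55. 232.] [ 0.61 -0.25 -0.93  0.45 -0.44  0.82]
1 60 300 [480.  51. 278.] [ 0.67 -0.34 -0.85  0.37 -0.61  0.88]
1 75 200 [515.  59. 200.] [ 0.55 -0.03 -0.63  0.12 -0.73  1.17]
1 75 250 [507.  57. 249.] [ 0.56 -0.09 -0.56  0.11 -0.86  1.18]
1 75 300 [500.  55. 299.] [ 0.57 -0.14 -0.48  0.1  -0.99  1.19]
grasp -1 [ 0.91  0.33 -0.61  0.   -0.63 -2.48]
ins -1 -60 [ 0.49  0.2  -0.46  0.   -0.91 -1.83]
ins -1 -80 [ 0.5   0.17 -0.5   0.   -0.9
[... 247 characters left out ...]
492.  56. 175.] [-0.28 -0.12 -0.78 -1.73 -0.44  0.45]
-1 30 300 [444.  44. 180.] [-0.24 -0.25 -0.83 -1.58 -0.41  0.26]
-1 40 200 [543.  68. 177.] None
-1 40 250 [496.  57. 191.] None
-1 40 300 [449.  45. 204.] None
-1 50 200 [546.  69. 183.] None
-1 50 250 [502.  58. 205.] None
-1 50 300 [458.  48. 226.] None
-1 60 200 [551.  70. 188.] [ 0.5  -0.07 -0.97  0.65 -0.22 -2.44]
-1 60 250 [511.  60. 217.] [ 0.59 -0.2  -0.95  0.5  -0.37 -2.35]
-1 60 300 [471.  51. 246.] [ 0.67 -0.33 -0.94  0.44 -0.52 -2.34]
-1 75 200 [559.  71. 195.] [ 0.53  0.05 -0.55  0.11 -0.72 -1.94]
-1 75 250 [528.  64. 233.] [ 0.55 -0.04 -0.55  0.11 -0.82 -1.95]
-1 75 300 [497.  57. 272.] [ 0.58 -0.13 -0.53  0.11 -0.92 -1.97]
```

```bash
cat > v.py <<'E'
from h import *
import pickle
D={}
poses={"B":(PO+postR()@[-110,75,250],toolR(YAW,np.pi/2,-1)),"C":(PO+postR()@[-110,-75,250],toolR(YAW,np.pi/2,-1)),"A":(np.r_[409,253.5,190],toolR(0,np.pi/2,-1))}
for n,(p,R) in poses.items():
    manip.goto(p,rv(R)); manip.dwell(.15); k=get_calibration("wrist"); im=read_camera("wrist")
    D[n]=k; cv2.imwrite(f"pics/{n}.png",im)
    for t in (["ledge_claw","ledge"] if n=="A" else["post_slot","post_catches"]):
        print(n,t,[(round(d["centre"][1]*640),round(d["centre"][0]*480),round(d["p"],2)) for d in search_frame(t,"wrist")[:3]])
pickle.dump(D,open("D.pkl","wb"))
for n in "BC": print(n,np.round(proj(D[n],"wrist",[PO+postR()@[0,0,z] for z in (0,109,150,200,224)])).tolist())
print(np.round(proj(D["A"],"wrist",[[439,253.5,40],[499,253.5,84]])).tolist(), sensors.get_obs()["t"])
a,b,c=[cv2.imread(f"pics/{n}.png") for n in "ABC"]
cv2.imwrite("pics/m.png",cv2.resize(np.vstack([np.hstack([a,b]),np.hstack([c,c*0])]),(800,600)))
E
python3 v.py
```

```text
B post_slot [(259, 336, 0.83), (402, 381, 0.24)]
B post_catches [(256, 335, 0.72)]
C post_slot [(387, 337, 0.78), (560, 229, 0.25)]
C post_catches [(387, 336, 0.8)]
A ledge_claw [(474, 117, 0.92), (325, 244, 0.75)]
A ledge [(417, 317, 0.81), (473, 116, 0.74), (327, 246, 0.56)]
B [[258.0, 291.0], [239.0, 340.0], [230.0, 366.0], [215.0, 406.0], [207.0, 430.0]]
C [[386.0, 291.0], [404.0, 340.0], [414.0, 366.0], [428.0, 406.0], [436.0, 430.0]]
[[323.0, 254.0], [323.0, 344.0]] 6.5083
```

View pics/m.png

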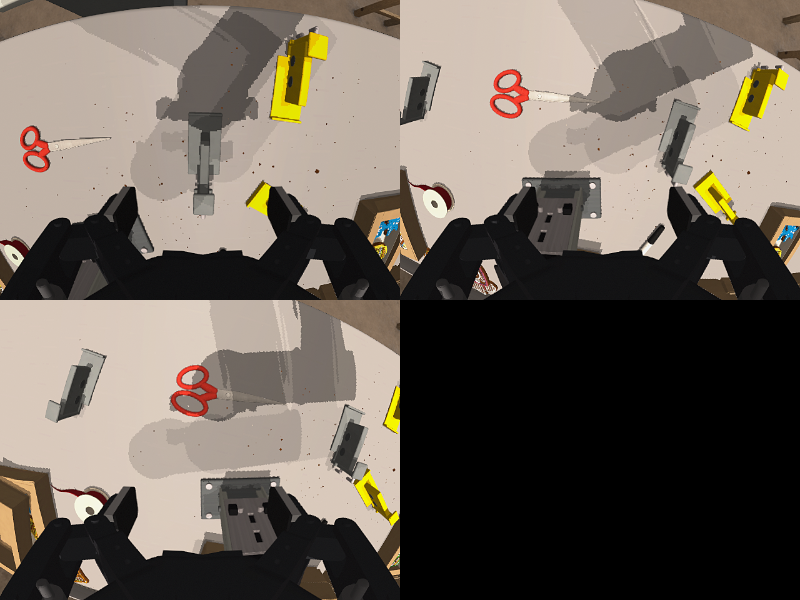

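Panels A, B and C show the grey ledge (A px 325,250), the slotted post between the fingers (B px 255,340; C px 390,340) and the yellow look-alikes to the right. The next picture is a close crop of the claws and the slots.

```bash
python3 - <<'E'
import cv2,numpy as np
a,b,c=[cv2.imread(f"pics/{n}.png") for n in "ABC"]
f=lambda im,x,y,w,h,s:cv2.resize(im[y:y+h,x:x+w],None,fx=s,fy=s,interpolation=cv2.INTER_CUBIC)
A=f(a,275,160,100,200,3)
B=np.vstack([f(b,190,275,150,100,3),f(c,310,275,150,100,3)])
cv2.imwrite("pics/m2.png",np.hstack([A,B]))
E
```

```text
(no output)
```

View pics/m2.png

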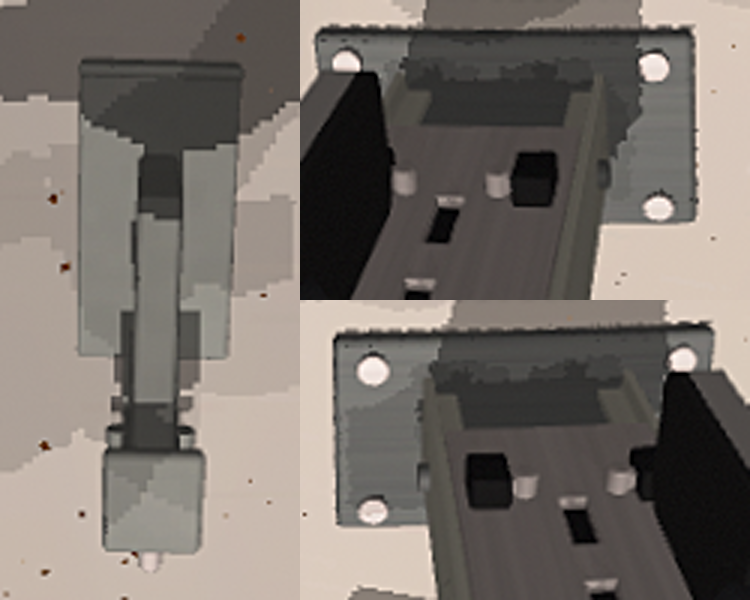

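```bash
cat > fit.py <<'E'
from h import *
import pickle
from scipy.optimize import least_squares
D=pickle.load(open("D.pkl","rb"))
b=lambda x,y:(190+(x-300)/3,275+y/3); c=lambda x,y:(310+(x-300)/3,275+(y-300)/3); a=lambda x,y:(275+x/3,160+y/3)
L,U=112,156
# cam, px, (x,y,z) , flags: dz, foot
obs=[("B",b(438,197),(0,-4.5,L),1,0),("B",b(464,197),(0,4.5,L),1,0),("B",b(427,241),(0,-4.5,L+26),1,0),("B",b(452,242),(0,4.5,L+26),1,0),
("B",b(406,280),(0,-4.5,U),1,0),("B",b(435,280),(0,4.5,U),1,0),("B",b(318,32),(0,-75,10),0,1),("B",b(692,31),(0,75,10),0,1),
("C",c(558,498),(0,-4.5,L),1,0),("C",c(586,498),(0,4.5,L),1,0),("C",c(568,543),(0,-4.5,L+26),1,0),("C",c(597,543),(0,4.5,L+26),1,0),
("C",c(588,581),(0,-4.5,U),1,0),("C",c(615,580),(0,4.5,U),1,0),("C",c(335,338),(0,-75,10),0,1),("C",c(712,330),(0,75,10),0,1)]
def pr(p):
    x,y,yaw,dz,f=p;out=[]
    for n,px,X,s,ft in obs:
        X=np.array(X,float);X[2]+=dz*s;X[0]-=f*ft
        out.append(proj(D[n],"wrist",np.r_[x,y,0]+Rz(yaw)@X)[0]-px)
    return np.array(out)
r=least_squares(lambda p:pr(p).ravel(),[578,75,.233,0,15],loss="soft_l1")
print("post x y yaw dz foot",np.round(r.x,3));print(np.round(pr(r.x),1).tolist())
lo=[((80,64),(-118,24,5)),((241,66),(-118,-24,5)),((80,356),(-24,24,5)),((228,357),(-24,-24,5)),((104,455),(-30,13,84)),((204,452),(-30,-13,84)),((107,550),(0,13,84)),((198,550),(0,-13,84)),((137,218),(-90,6,58)),((181,218),(-90,-6,58))]
def pl(p): return np.array([proj(D["A"],"wrist",np.r_[p[0],p[1],0]+Rz(p[2])@(np.array(X)*[1,-1,1]))[0]-a(*q) for q,X in lo])
s=least_squares(lambda p:pl(p).ravel(),[499,253,0],loss="soft_l1");print("ledge",np.round(s.x,3));print(np.round(pl(s.x),1).tolist())
# finger symmetry
im=cv2.imread("pics/A.png");g=im.max(2)
for y in (315,325,335,345):
    row=g[y]<45; xs=np.where(row)[0]; l=xs[xs<270];rr=xs[xs>380]
    print(y,l.max() if len(l) else 0,rr.min() if len(rr) else 0)
w=D["A"];p=np.r_[409,253.5,190];print(proj(w,"wrist",[p,p+[0,0,20],p+[0,40,13],p+[0,-40,13]]))
E
python3 fit.py
```

```text
post x y yaw dz foot [ 5.84236e+02  7.52240e+01  2.45000e-01 -1.21020e+01  1.66770e+01]
[[0.1, -0.0], [0.7, 0.3], [-2.2, 0.6], [-0.7, 0.7], [0.3, -0.6], [0.9, -0.1], [-2.9, 0.1], [0.1, 1.0], [-0.3, 0.0], [-0.3, -0.4], [1.4, 0.5], [1.7, -0.1], [-1.4, -0.3], [-0.0, -0.6], [-1.0, -0.0], [1.6, -0.7]]
ledge [ 5.00239e+02  2.55701e+02 -2.20000e-02]
[[-0.5, -0.8], [-0.2, -0.4], [-0.9, 0.1], [-0.1, 0.6], [-0.0, 0.2], [1.0, 1.7], [-1.2, 1.7], [1.4, 2.2], [-0.2, -6.5], [0.8, -6.2]]
315 217 430
325 219 428
335 219 428
345 221 429
[[322.90209984 301.01734399]
 [322.92048875 323.96946041]
 [421.43360926 313.30954488]
 [224.42592186 313.73937806]]
```

```bash
cat > g.py <<'E'
from h import *
yaw=-0.02; G=np.r_[500.2,255.7,0]+Rz(yaw)@[-60,0,0]
R=toolR(yaw,np.pi/2,-1)
manip.grip(50,grip_force=60)
manip.goto(G+[0,0,90],rv(R)); print(manip.move_l(G+[0,0,22],v=80,max_force=8))
zg=sensors.get_obs()["position"]; print(zg)
manip.grip(0,grip_force=60); o=sensors.get_obs(); print(o["finger_gap"],o["position"],o["force"],o["t"])
manip.move_l(G+[0,0,150],v=120)
o=sensors.get_obs(); print(o["finger_gap"],o["force"])
P0=np.r_[584.2,75.2,0];y=0.245
manip.goto(P0+Rz(y)@[-130,0,150],rv(toolR(y,np.pi/2,-1)))
manip.dwell(.15);k=get_calibration("wrist");im=read_camera("wrist");cv2.imwrite("pics/hold.png",im)
o=sensors.get_obs(); print(o["finger_gap"],o["position"],o["t"],o["force"],o["ft_torque"])
import pickle;pickle.dump((k,o["position"]),open("hold.pkl","wb"))
E
python3 g.py
```

```text
False
[440.47370631 257.20265752  22.4722258 ]
11.56009126842089 [440.3748284  257.02790538  22.44268289] [-1.54552097 -0.82289048  5.83384679] 8.875
11.12324486896183 [-0.37374752  0.7835076  -2.32541897]
11.376980089874971 [458.21300903  44.51322788 149.85376035] 11.1583 [-0.24887651 -0.10259968 -2.34479584] [-0.02448385  0.03822404  0.0045007 ]
```

View pics/hold.png

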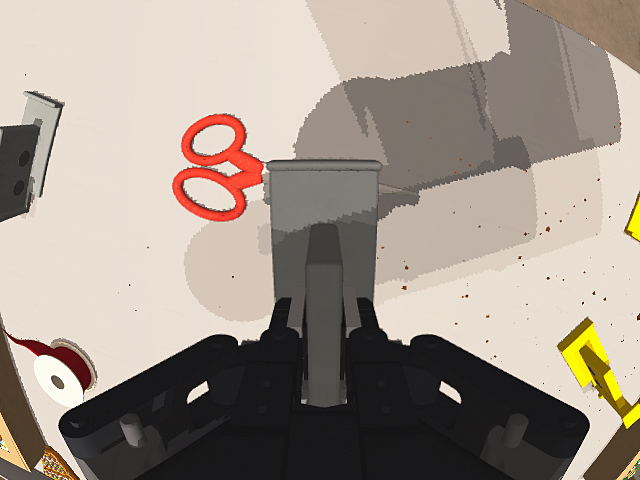

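```bash
cat > ins.py <<'E'
from h import *
import sys
P0=np.r_[584.2,75.2,0];y=0.245;zo=22.44
W=lambda x,yy,zb:P0+Rz(y)@[x,yy,zb+zo]
loc=lambda:Rz(y).T@(sensors.get_obs()["position"]-P0)
def attempt(zb,yy=0):
    manip.move_l(W(-85,yy,zb),v=60)
    hit=manip.move_l(W(-52,yy,zb),v=35,max_force=6)
    o=sensors.get_obs();l=loc();f=Rz(y).T@o["force"]
    print(zb,yy,hit,np.round(l,1),np.round(f,1),np.round(o["ft_torque"],2),round(o["t"],2),flush=True)
    return l[0]
E
python3 - <<'E'
from ins import *
manip.move_l(W(-90,0,91),v=120)
for zb in (91,94,97,88):
    if attempt(zb)>-66: break
E
```

```text
91 0 True [-61.4  -0.2 112.2] [-0.3 -0.2 -2.2] [-0.04  0.03 -0.01] 12.71
```

```bash
cat > low.py <<'E'
from ins import *
def rep(s):
    o=sensors.get_obs();print(s,np.round(loc()-[0,0,zo],1),np.round(Rz(y).T@o["force"],1),round(o["finger_gap"],1),round(o["t"],2),flush=True)
x=loc()[0]
print(manip.move_l(W(x,0,86),v=25,max_force=5));rep("down5")
print(manip.move_l(W(x-6,0,loc()[2]-zo),v=20,max_force=5));rep("pull")
x2=loc()[0]+ (1.5 if loc()[0]>x-5.5 else 0)
manip.move_l(W(x,0,loc()[2]-zo),v=20,max_force=5);rep("fwd")
E
python3 low.py
```

```text
False
down5 [-61.6  -0.   85.6] [-0.3  0.6 -2.5] 11.3 13.02
True
pull [-62.4   0.2  85.8] [ 3.6 -0.2 -1.1] 11.1 13.24
fwd [-61.9  -0.   85.4] [ 1.7 -0.9 -3.2] 11.5 13.51
```

The claws are hooked: pulling back was blocked after about 1 mm. Next I lower it onto the catches.

```bash
python3 - <<'E'
from low import *
x=-61.4
print(manip.move_l(W(x,0,68),v=20,max_force=5));rep("down")
manip.dwell(.2);rep("rest")
k=get_calibration("wrist");cv2.imwrite("pics/low.png",read_camera("wrist"))
E
```

```text
False
down5 [-62.   -0.1  85.8] [-0.3  0.3 -2.6] 11.3 13.76
True
pull [-62.4   0.2  85.8] [ 2.2 -0.7 -2.3] 11.5 13.97
fwd [-62.1   0.   85.5] [ 1.1  0.2 -1.9] 11.3 14.22
True
down [-61.7  -0.5  83.7] [ 2.  -2.8  2.1] 11.5 14.55
rest [-61.8  -0.4  83.6] [ 1.3 -3.2  3.4] 11.4 14.75
```

It rests on the catches at 83.6 mm, so home is about 73.6 mm. Now I release it, look, then press on the pad.

```bash
sed -i '/^x=loc/,$d' low.py; cat > rel.py <<'E'
from low import *
l=loc();manip.grip(30);manip.dwell(.2);rep("released")
manip.move_l(W(l[0],l[1],83+115),v=100);rep("up")
manip.dwell(.2);k=get_calibration("wrist");im=read_camera("wrist");cv2.imwrite("pics/rel.png",im)
s=read_camera("scene");t=read_camera("top")
cv2.imwrite("pics/rel2.png",np.hstack([cv2.resize(im,(400,300)),cv2.resize(s[140:260,290:450],(400,300),interpolation=cv2.INTER_CUBIC)]))
E
python3 rel.py
```

```text
released [-62.6  -0.1  83. ] [-0.4  0.4  0.2] 30.1 15.32
up [-62.3  -0.4 197.3] [-0.1  0.2 -0.7] 29.8 16.62
```

View pics/rel2.png

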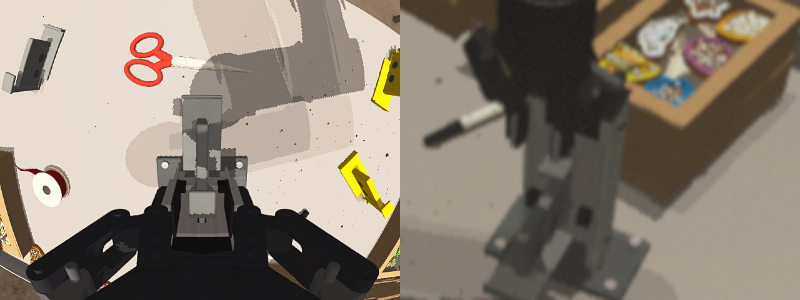

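The ledge hangs in line on the strip, with its pad at about (200,203) of the small picture and centred between the fingers. Now I press on the pad with the fingers closed.

```bash
cat > press.py <<'E'
from low import *
Z=lambda z:W(-20,-.3,z-zo)
manip.grip(0,grip_force=20)
manip.move_l(Z(220),v=100);rep("above")
h=manip.move_l(Z(160),v=25,max_force=4);print(h);rep("touch")
zt=loc()[2];print("pad top",zt)
h=manip.move_l(Z(zt-14),v=15,max_force=20);print(h);rep("press");print(loc()[2],"travel",zt-loc()[2])
E
python3 press.py
```

```text
above [-20.3  -0.4 197.1] [-0.2  0.2  0.8] -0.4 17.93
True
touch [-20.   -0.4 144.3] [-0.2  0.7  2.7] 0.2 19.8
pad top 166.75978407295852
True
press [-21.   -0.8 138. ] [-3.6 -0.4  2.6] -0.2 20.35
160.40070054431283 travel 6.359083528645698
```

```bash
python3 - <<'E'
from low import *
Z=lambda z:W(-20,-.3,z-zo)
for f in (20,22):
    manip.dwell(.1);rep("now")
    h=manip.move_l(Z(152),v=12,max_force=f);print(h);rep("press");print(loc()[2])
E
```

```text
now [-21.2  -0.8 137.9] [-4.9 -1.   2.7] 0.0 20.45
True
press [-21.6  -1.  137.4] [-2.6 -0.8  3.7] -0.1 20.79
159.84413288046696
now [-21.9  -1.  137.1] [-2.9  0.3  3.1] 0.1 20.89
True
press [-22.6  -1.1 134.2] [-2.1 -0.3  5.6] 0.2 21.31
156.64713737323154
```

```bash
python3 - <<'E'
from low import *
Z=lambda z:W(-20,-.3,z-zo)
manip.move_l(Z(200),v=100)
h=manip.move_l(Z(150),v=25,max_force=4);print(h);rep("touch");print(loc()[2])
h=manip.move_l(Z(148),v=12,max_force=22);print(h);rep("press");print(loc()[2])
manip.move_l(Z(215),v=100)
manip.move_l(W(-70,-.3,215-zo),v=100);manip.grip(60);manip.dwell(.2);rep("back")
k=get_calibration("wrist");im=read_camera("wrist");cv2.imwrite("pics/d.png",im)
import pickle;pickle.dump(k,open("d.pkl","wb"))
cv2.imwrite("pics/d2.png",cv2.resize(im[200:380,230:420],(760,720))[:600])
E
```

```text
True
touch [-20.9  -0.5 139. ] [-1.7  0.7  2.1] 0.0 23.28
161.46360078922802
True
press [-21.8  -0.9 138. ] [-2.9 -0.3  3.7] -0.0 23.73
160.43922000688409
back [-70.   -0.3 192.6] [0.1 0.4 0. ] 60.2 25.88
```

View pics/d2.png

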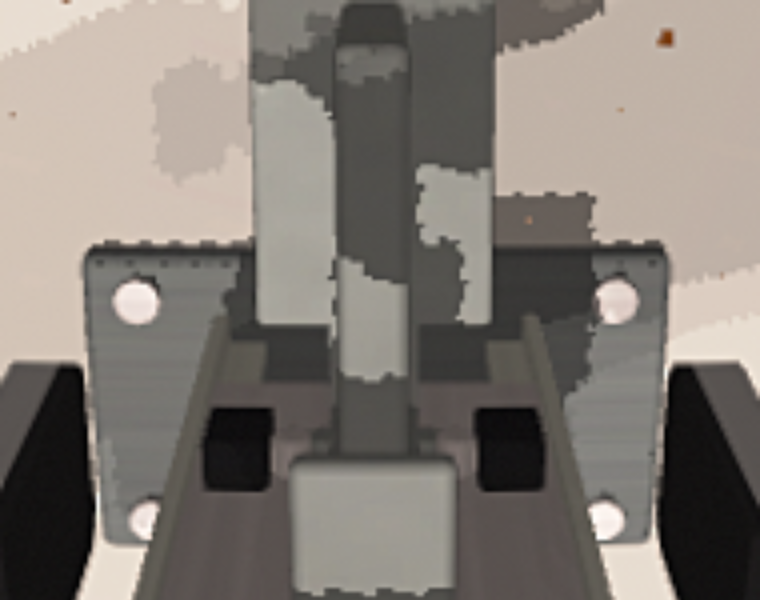

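```bash
cat > step.py <<'E'
from low import *
def steps(x,z0,z1,dz=1.,lim=25):
    z=z0
    while z>=z1:
        manip.move_l(W(x,-.3,z-zo),v=15)
        o=sensors.get_obs();f=Rz(y).T@o["force"];l=loc()
        print(round(z,1),np.round(l,1),np.round(f,1),np.round(Rz(y).T@o["ft_torque"],2),round(o["t"],2),flush=True)
        if np.linalg.norm(f)>lim: break
        z-=dz
E
python3 - <<'E'
from step import *
manip.grip(0)
manip.move_l(W(-25,-.3,200-zo),v=100);manip.move_l(W(-25,-.3,168-zo),v=60)
steps(-25,166,157,1,14)
E
```

```text
166 [-24.9  -0.3 166.1] [-0.2  0.4 -0.6] [ 0.01 -0.04  0.05] 28.12
165 [-25.   -0.3 165. ] [-0.6 -0.6  0.5] [-0.01 -0.08 -0.01] 28.38
164 [-25.   -0.3 163.9] [ 0.7  0.1 -0.2] [-0.01 -0.07  0.02] 28.62
163 [-25.1  -0.3 162.9] [ 0.7  0.7 -0.9] [ 0.02 -0.12  0.07] 28.88
162 [-25.   -0.3 161.9] [ 0.4  0.2 -0.2] [ 0.02 -0.08  0.02] 29.12
161 [-25.1  -0.3 160.9] [ 0.2  0.  -0.6] [ 0.07 -0.08 -0.01] 29.38
160 [-25.1  -0.3 159.9] [ 0.4  0.2 -0.1] [-0.05 -0.08 -0.02] 29.62
159 [-25.   -0.3 158.9] [ 0.3 -0.4 -0.4] [ 0.03 -0.11 -0.  ] 29.88
158 [-25.   -0.3 157.9] [-0.9 -1.2  0.3] [ 0.01 -0.07  0.03] 30.12
157 [-25.   -0.3 156.9] [-0.1  0.7  0.1] [ 0.03 -0.06  0.02] 30.38
```

At x = -25 mm the path is free down to 157 mm. The 161 mm touch was therefore the fingers rubbing the upright, not the pad, so I continue gently here.

```bash
python3 - <<'E'
from step import *
steps(-25,156.5,150,.5,14)
E
```

```text
156.5 [-24.9  -0.3 156.7] [-1.7  0.3  3.6] [ 0.09  0.29 -0.02] 30.62
156.0 [-24.9  -0.4 156.6] [-3.2  1.5  6.1] [ 0.19  0.79 -0.03] 30.88
155.5 [-24.9  -0.4 156.6] [-3.2  0.7  8. ] [ 0.34  1.26 -0.03] 31.12
155.0 [-24.8  -0.4 156.5] [-5.   1.3 11.7] [ 0.39  1.78 -0.05] 31.38
154.5 [-24.8  -0.5 156.4] [-7.3  1.7 15.9] [ 0.49  2.26 -0.  ] 31.62
```

The hard stop is at 156.6 mm, 10.2 mm below the resting height, and the ledge stayed there unpressed. I'll retreat, take a last check picture and hand in.

```bash
python3 - <<'E'
from step import *
manip.move_l(W(-25,-.3,225-zo),v=100)
manip.move_l(W(-110,70,250-zo),v=150);manip.grip(85);manip.dwell(.2);rep("away")
k=get_calibration("wrist");im=read_camera("wrist");t=read_camera("top")
# home prediction: project ledge corners at bottom 72.6
X=[W(-61.6,0,0)*[1,1,0]+Rz(y)@[60+a,b,72.6+c] for a,b,c in [(-30,13,84),(-30,-13,84),(0,13,84),(0,-13,84),(-118,24,5),(-118,-24,5)]]
p=proj(k,"wrist",X);print(np.round(p).tolist())
im=im.copy()
for q in p: cv2.circle(im,(int(round(q[0])),int(round(q[1]))),1,(0,0,255),-1)
cv2.imwrite("pics/f.png",np.hstack([cv2.resize(im[190:390,160:360],(400,400),interpolation=cv2.INTER_CUBIC),cv2.resize(t[120:340,150:480],(400,400))]))
E
```

```text
away [-110.    70.   227.6] [-0.   0.4 -0.3] 84.7 34.37
[[247.0, 342.0], [214.0, 341.0], [251.0, 374.0], [219.0, 372.0], [271.0, 207.0], [218.0, 208.0]]
```

View pics/f.png

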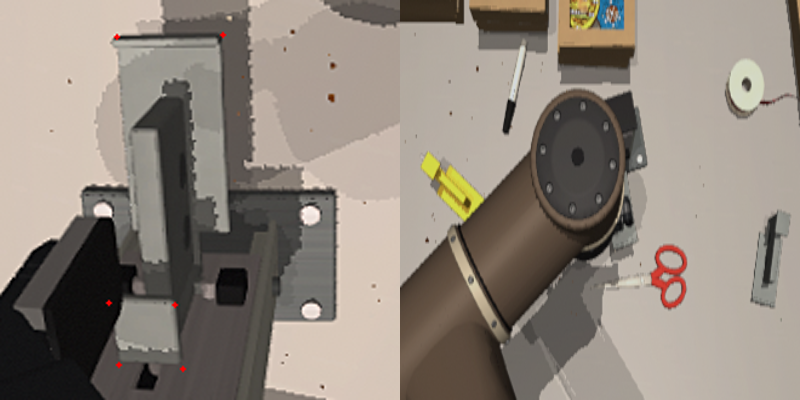

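```bash
python3 -c "
from station import *
manip.hand_in();print(sensors.get_obs()['t'])"
```

```text
the job is handed in; nothing more can be done
the job is handed in; nothing more can be done
```

The clawed grey ledge is mounted on the upright, and I handed the job in at about 34 s of robot time. My checks indicate it is fully home with both catches over its ears, but I could not read the catch joints directly.

- **Mounting:** The claws entered the slots on the first try, and a gentle pull back was blocked after about 1 mm. The ledge then rested on the catches with its underside at 83.6 mm. I let go and pressed the pad down with closed fingers, with stop limits of 20 to 22 N.
- **Final height:** The pad top meets a hard stop at 156.6 mm, 10.2 mm below where it rested on the catches, and it stayed there when unpressed. This implies the strip was clamped about 12 mm low.
- **Last picture:** The ledge is in line with the upright, and the one catch pin in view (+y side) sits at its ear. An earlier crop showed both pins. The base corners match the predicted home position closely, and the pad's rear corners within 1–2 pixels. One front pad corner was about 5 pixels off, probably because a finger hid it. The spool, scissors, marker and spare ledge look unmoved, and the gripper is clear.
- **Disagreement:** After the pressing, a touch 20 mm in front of the strip stopped at 161 mm, above the pad. At 25 mm the way was free down to 157 mm, so the fingers were most likely brushing the top of the upright. The extra contact was limited to the same 22 N stop.

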